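# Reverse the ratchet and snug a valve-block bolt

### The job

The ratchet on the valve block's bolt is set to loosen. Gently flip the small reversing lever on its head over to tighten, then work the handle to and fro, turning the bolt clockwise (seen from above) until it seats on its spring washer and is snug: a pull of about 10 newtons square to the handle at the middle of the grey grip, and never as much as 15. Then let go, leaving the bolt seated and the lever on tighten, and do not disturb the other things on the bench.

Things in the scene. Friction and masses are not known exactly. Their poses are not given: they have to be found in the camera images.
- block: Aluminium valve block, 110 x 130 x 60 mm tall, fixed to the table on a 170 x 170 x 8 mm foot plate. Origin: centre of its underside; z up. At yaw 0 its -x side faces the robot and the ratchet's handle lies over that side. Two steel hose stubs, 17 mm thick, rise from its top to 94 mm above the table, 42 mm towards the handle from the bolt axis and 54 mm to either side, where the handle's swing ends.
- bolt_axis (a point): Point on the vertical axis of bolt and ratchet, on the flat top of the ratchet's head, 91 mm above the table. The steel head is 24 mm thick (67 to 91 mm above the table): a disc of 34 mm radius about this axis that narrows towards the handle.
- wrench (a joint): Swing of the ratchet handle about the bolt axis, rad; 0 is straight along the block's -x, positive is clockwise from above (the tightening stroke). Solid stops at -0.7 and +0.7: a stop met there is not the bolt's seat. It stays where it is left; swinging it free takes 1 to 2 N at the grip, turning the unseated bolt with it about 3 N. The ratchet has 12 teeth, so up to about 0.55 rad of a stroke is lost before it bites.
- grip (a point): Middle of the grey grip of the ratchet handle, 145 mm from the bolt axis, 79 mm above the table. The grip is a level bar 20 mm wide, 22 mm tall and 95 mm long pointing straight away from the axis, clear of the table; the ratchet ends 199 mm from the axis.
- lever (a joint): Angle of the reversing lever on its pivot, rad, relative to the handle. -0.45 is loosen, +0.45 is tighten (solid stops at both); the start is near -0.45. Positive is clockwise from above: seen from the handle's end looking to the bolt, the tab goes from left to right. It stays where it is left. It takes about 3 to 4 N at the tab to push it over; count it as flipped above 0.33. The small lever bears no more than 30 N.
- lever_pivot (a point): Pivot of the reversing lever, on top of the ratchet's head, 37.5 mm from the bolt axis towards the handle, 91.5 mm above the table (vertical axis).
- lever_tab (a point): Top centre of the lever's upright thumb tab, 32 mm from the pivot, pointing towards the bolt axis, 112 mm above the table. The tab is 14 mm long, 7 mm thick and stands 21 mm above the head's flat top.
- bolt: Bolt with the toothed drive, hidden in the head. Origin on its axis, 79 mm above the table. After 0.5 to 1.3 rad clockwise (unknown beforehand) it seats on the spring washer; then its torque rises by about 20 Nm per rad: from 3 N to 10 N at the grip within 8 mm. Friction lets the pull sag when held still: judge it on the move. Let go, it springs back a little and stays seated.
- washer: Copper-coloured spring washer between block and ratchet head, 60 mm across. Origin on the bolt axis, 60.5 mm above the table. Its lug takes the bolt's push; it cannot be seen where.
- spanner_long: Bystander: open-ended steel spanner, 200 mm long, lying flat, 9 mm thick. Origin at the middle of its underside.
- spanner_short: Bystander: open-ended steel spanner, 150 mm long, lying flat, 9 mm thick. Origin at the middle of its underside.
- elbow: Bystander: steel and brass elbow fitting standing on its nut, 38 mm tall. Origin at the centre of its foot.
- union: Bystander: steel hexagon fitting, 36 mm tall, 28 mm across. Origin at the centre of its foot.
- socket: Bystander: steel socket standing upright, 42 mm tall, 28 mm across. Origin at the centre of its foot.
- mallet: Bystander: rubber mallet lying on its side, head 60 mm thick and 110 mm long, wooden handle. Origin under the middle of the head.

How it is judged:
On the way, in this order (a step that is already met when the one before it is completed fails the run):
1. the reversing lever is flipped over to tighten (value of joint lever above 0.33 rad), for 0.2 s.
2. the bolt is snug: it presses on the spring washer's lug with more than 19 N (about 6.5 N of pull at the grip) (contact force between bolt and washer above 19 N), for 0.2 s.
At the end, for the whole second after the job is handed in: The lever stands at tighten (joint above 0.33 rad), the bolt has been pulled snug and still bears on its spring washer (more than 5 N on the lug), and the handle is let go and at rest (value of joint lever above 0.33 rad and contact force between bolt and washer above 5 N and velocity of joint wrench between -0.05 and 0.05 rad/s); the robot touches nothing.
It fails at once if the bolt is over-tightened: more than 67 N on the washer's lug (about 15 N of pull at the grip) (contact force between bolt and washer above 67 N).
It fails at once if the small lever is pressed with more than 30 N (contact force between the fingers and lever above 30 N).
It fails at once if a bystander is moved more than 30 mm (distance of any of spanner_long, spanner_short, elbow, union, socket, mallet from where it was at the start of the episode above 0.03 m).
It also fails if it takes over 72 s, if anything falls off the work surface, if the arm or the gripper's body presses on something with over 40 N, if the wrist force passes 120 N, or if a joint passes its speed limit or range.

### The arm

A 7-joint arm with a two-finger parallel gripper is mounted at the origin on the work surface. World frame = base frame: x ahead of the robot, y to its left, z up, the work surface at z = 0. Lengths are in m, angles in rad, forces in N, time in s.
With the tool pointing down it reaches from about 0.4 to 0.85 m from the base axis. Payload 10.4 kg.
Tool frame: the origin (TCP) lies at the very end of the fingers, on their centre line; the grasp point (between the pads) lies 19 mm behind it (r.grip_point_offset is the distance from the TCP to the grasp point, in m); z points along the fingers, y is the line along which they close (so a half turn about z gives the same grasp; the last joint's range is limited). The gripper opens to 85 mm and grips with 20 to 120 N. Pads are 22 mm wide; open, the fingers measure 114 mm over their backs; the gripper's body (76 mm by 85 mm) begins 54 mm behind the grasp point. The pads swing forward as they close: fully open they stand 13 mm farther back than shut.
Start: joints at [1.201, 0.332, -0.065, 1.46, 0.022, 1.35, -0.088], TCP at [0.212, -0.588, 0.231] pointing down, gripper open.
Joint ranges: [-2.6, 2.6], [-0.5, 2.12], [-1.47, 1.34], [0.16, 2.42], [-1.27, 4.41], [0.06, 2.06], [-2.6, 2.6]. Speed limits (rad/s): [2.22, 2.22, 2.79, 2.79, 3.14, 3.14, 3.14].

### API

Orientations are given as [roll, pitch, yaw] about the fixed x, y, z axes, in that order (R = Rz(yaw) Ry(pitch) Rx(roll)).
In Python, from workcell import r gives the robot as it stands.
- The arm moves only by the tool move_arm, never from a script. Its argument "moves" is a list of rows, each an object of numbers: "tx", "ty", "tz": the shift along the tool's x, y, z in units of 40 mm (1.0 is 40 mm); "ax", "ay", "az": the turn, a rotation vector about the tool's x, y, z in units of 6 degrees (1.0 is 6 degrees); "gripper": the opening, from 0 (shut) to 1 (fully open). A call has exactly 8 rows; each row is the pose to reach, as a shift and turn from the pose commanded when the call began, along the tool's axes at that moment; what a row does not reach only later rows make up. A row lasts 1/10 s, in which the tool goes at most 50 mm and 8.59 degrees, less where a joint would pass 70% of its speed; a pose out of reach is approached as far as the arm can. A call with a gripper value outside its range is refused whole. The fingers move at their own pace and stop on an object; "newtons" is the grip in N (left out, the last holds). Time passes only in rows, so rows that repeat a pose let the fingers close, or fill a call up. It gives the time, the measured TCP pose, the force, the opening and the grip force at its end, in the units of the state.
- r.get_obs(): the state, without advancing time (a new reading comes with each control period).
- r.camera(name): name is "scene" or "side" or "wrist"; returns the picture (384x512x3 uint8, red, green, blue); there is no depth.
- r.calibration(name): a dict with "fx", "fy", "cx", "cy" (pixels), "world_from_camera" (4x4, takes a point from camera to world coordinates). Camera axes: x right, y down, z forward; pixel columns grow to the right and rows downward; lengths in m; the calibration is good to about 2 mm. A picture is of the moment at which its call begins: read the wrist's pose just before it. calibration takes no time and is no camera call; for the wrist camera it gives the pose at the moment of the call.
- r.finish_job(): hands the job in; it is judged then, once.
The state is a dict: "time": time; "joints": joint angles; "joint_velocities": joint speeds; "joint_efforts": joint torques, N m; "tcp_pos": TCP position; "tool_rot": TCP orientation; "contact_force": force on the tool from outside, world axes, zero at the start; "ft_torque": the same for the moment, N m; "grip_width": opening from 0.0 (shut) to 1.0 (fully open); "gripper_force": force on a finger pad.
Only numpy, scipy, OpenCV 4.12 (cv2) and the standard library are available. Lean on these libraries where they do the work, as an engineer would, in place of code of your own. Each camera call takes 0.05 s, during which the arm holds its last target. There are 200 camera calls.

## Working session

There is one attempt and no reset: what is moved stays moved. The work goes in short steps, Python scripts to look and compute and a tool call to move; the robot and the scene stay as the last step left them, time stands still between calls to the robot, and variables do not carry over. Pictures are saved under pics/ and viewed, at most 10 in all, crops included, and the job is handed in when it is done.

Besides the shell and the picture viewer there is one more tool, called after "Request:" as name(argument=value, ...), one argument or row to a line, values as JSON. move_arm: Moves the arm, as the interface text tells. Its arguments: {"type":"object","properties":{"moves":{"type":"array"},"newtons":{"type":"number"}},"required":["moves"]}

```bash
mkdir -p pics; ls; python3 - <<'E'
from workcell import r
import cv2,numpy as np
a=r.camera("scene");b=r.camera("side")
cv2.imwrite("pics/scene.png",a[...,::-1]);cv2.imwrite("pics/side.png",b[...,::-1])
for n in("scene","side","wrist"):
    c=r.calibration(n);print(n,c["fx"],c["fy"],c["cx"],c["cy"],np.round(c["world_from_camera"],3).tolist())
o=r.get_obs();print(o)
E
```

```text
pics
scene 363.24653757832095 363.24653757832095 252.9374106933947 191.2493174470508 [[-0.528, 0.581, -0.62, 1.221], [0.849, 0.36, -0.386, 0.545], [-0.001, -0.73, -0.683, 0.794], [0.0, 0.0, 0.0, 1.0]]
side 486.91133491365207 486.91133491365207 262.9213781584842 205.12161379665133 [[0.989, -0.106, 0.101, 0.462], [-0.146, -0.732, 0.665, -0.648], [0.004, -0.673, -0.74, 0.996], [0.0, 0.0, 0.0, 1.0]]
wrist 283.1735201876341 283.1735201876341 254.48231175338483 192.78716409023912 [[0.339, -0.9, -0.274, 0.282], [-0.941, -0.325, -0.098, -0.563], [-0.001, 0.291, -0.957, 0.373], [0.0, 0.0, 0.0, 1.0]]
{'time': 0.1, 'joints': array([ 1.20141229,  0.33281303, -0.06471591,  1.4608417 ,  0.02159714,
        1.34990136, -0.08851061]), 'joint_velocities': array([-2.00806549e-03, -1.66789580e-03,  1.51542709e-03, -1.83205935e-03,
       -1.82019906e-05, -1.01686620e-03, -1.84919983e-03]), 'joint_efforts': array([ 1.50373307e-03, -6.26746058e+01,  4.92844416e-02, -3.92432714e+01,
        1.63146062e-02,  6.93101101e-03, -1.19563921e-05]), 'tcp_pos': array([ 0.2123169 , -0.58748078,  0.23060028]), 'tool_rot': array([-3.14032552e+00,  4.87745613e-05,  3.46806753e-01]), 'contact_force': array([-0.48366812, -0.66298015, -1.43805961]), 'ft_torque': array([0.05356343, 0.06779903, 0.00405597]), 'gripper_force': 0.0, 'grip_width': 1.0009719046538252}
```

View pics/scene.png

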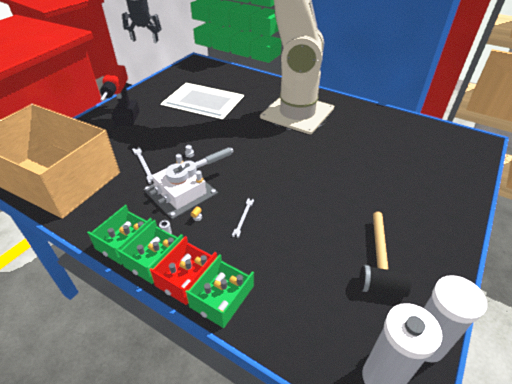

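View pics/side.png

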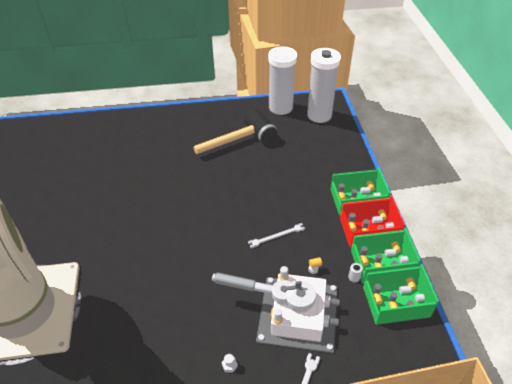

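The side picture shows the block near (300,305), with the head at about (298,292) and the handle pointing left to (217,279). In the scene view the head is near (180,172) and the grip end near (230,152). I'll enlarge both views.

```bash
cat > h.py <<'E'
import numpy as np,cv2
from workcell import r
def ray(c,uv):
    T=np.array(c["world_from_camera"]);d=T[:3,:3]@np.array([(uv[0]-c["cx"])/c["fx"],(uv[1]-c["cy"])/c["fy"],1.])
    return T[:3,3],d
def onz(c,uv,z):
    o,d=ray(c,uv);return o+d*(z-o[2])/d[2]
def proj(c,p):
    T=np.linalg.inv(np.array(c["world_from_camera"]));q=T[:3,:3]@np.array(p)+T[:3,3]
    return np.array([c["fx"]*q[0]/q[2]+c["cx"],c["fy"]*q[1]/q[2]+c["cy"]])
E
python3 - <<'E'
import cv2,numpy as np
from h import *
a=cv2.imread("pics/scene.png")[130:226,130:250];b=cv2.imread("pics/side.png")[254:360,200:350]
f=lambda x:cv2.resize(x,None,fx=5,fy=5,interpolation=cv2.INTER_CUBIC)
cv2.imwrite("pics/side5.png",f(b))
for n,h,g in(("side",(298,291),(232,280)),("scene",(180,171),(216,157))):
    c=r.calibration(n);print(n,onz(c,h,.091),onz(c,g,.085))
E
```

```text
side [ 0.62405568 -0.09439148  0.091     ] [ 0.48571184 -0.04172444  0.085     ]
scene [ 0.62302795 -0.08661654  0.091     ] [ 0.50424875 -0.03986576  0.085     ]
```

View pics/side5.png

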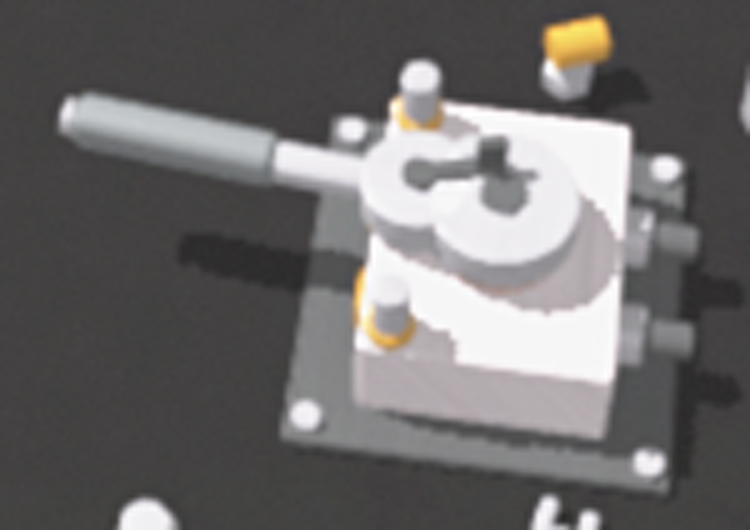

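The close crop shows the disc centre at about (508,197), the lever pivot at (420,172), the tab top at (492,145) and the grip running from (70,115) to (272,155), all in crop pixels. The stub tops are at (421,75) and (391,290).

```bash
python3 - <<'E'
from h import *
c=r.calibration("side");
for n,p,z in (("axis",(508,197),.091),("pivot",(420,172),.0915),("tab",(492,142),.112),("stubL",(421,75),.094),("stubR",(391,290),.094),("gripend",(75,112),.09),("gripstart",(272,148),.09),("b1",(352,128),.008),("b2",(665,168),.008),("b3",(305,415),.008),("b4",(650,462),.008)):
    print(n,np.round(onz(c,(200+p[0]/5,254+p[1]/5),z),4))
E
```

```text
axis [ 0.6306 -0.1014  0.091 ]
pivot [ 0.5951 -0.0839  0.0915]
tab [ 0.6253 -0.0863  0.112 ]
stubL [ 0.6041 -0.0355  0.094 ]
stubR [ 0.5727 -0.1404  0.094 ]
gripend [ 0.4492 -0.0302  0.09  ]
gripstart [ 0.5332 -0.0614  0.09  ]
b1 [ 0.5793 -0.0026  0.008 ]
b2 [ 0.7231 -0.0463  0.008 ]
b3 [ 0.5354 -0.1477  0.008 ]
b4 [ 0.6805 -0.1912  0.008 ]
```

```bash
cat >> h.py <<'E'
from scipy.spatial.transform import Rotation as R
def mv(p,yaw):
    o=r.get_obs();A=R.from_euler("xyz",o["tool_rot"]);B=R.from_euler("xyz",[np.pi,0,yaw])
    t=A.inv().apply(np.array(p)-o["tcp_pos"])/.04;a=(A.inv()*B).as_rotvec()/np.radians(6)
    print("t",np.round(t,2),"a",np.round(a,2))
E
python3 -c "
from h import *
mv((.636,-.06,.19),-.372)"
```

```text
t [14.44 -8.8   1.03] a [-0.01  0.    6.86]
```

Request:
move_arm(
  moves=[
    {"tx": 1.0,"ty": -0.6,"tz": 0,"az": 0.5,"gripper": 0},
    {"tx": 2.0,"ty": -1.2,"tz": 0,"az": 1,"gripper": 0},
    {"tx": 3.0,"ty": -1.8,"tz": 0,"az": 1.5,"gripper": 0},
    {"tx": 4.0,"ty": -2.4,"tz": 0,"az": 2,"gripper": 0},
    {"tx": 5.0,"ty": -3.0,"tz": 0,"az": 2.5,"gripper": 0},
    {"tx": 6.0,"ty": -3.6,"tz": 0,"az": 3,"gripper": 0},
    {"tx": 7.0,"ty": -4.2,"tz": 0,"az": 3.5,"gripper": 0},
    {"tx": 8.0,"ty": -4.8,"tz": 0,"az": 4,"gripper": 0},
  ],
)

```text
invalid input at $.moves[0]: expected keys tx, ty, tz, ax, ay, az, gripper
```

```bash
python3 -c "
from h import *
mv((.636,-.06,.19),-.372)"
```

```text
t [14.44 -8.8   1.03] a [-0.01  0.    6.86]
```

Request:
move_arm(
  moves=[
    {"tx": 1.0,"ty": -0.6,"tz": 0,"ax": 0,"ay": 0,"az": 0.5,"gripper": 0},
    {"tx": 2.0,"ty": -1.2,"tz": 0,"ax": 0,"ay": 0,"az": 1,"gripper": 0},
    {"tx": 3.0,"ty": -1.8,"tz": 0,"ax": 0,"ay": 0,"az": 1.5,"gripper": 0},
    {"tx": 4.0,"ty": -2.4,"tz": 0,"ax": 0,"ay": 0,"az": 2,"gripper": 0},
    {"tx": 5.0,"ty": -3.0,"tz": 0,"ax": 0,"ay": 0,"az": 2.5,"gripper": 0},
    {"tx": 6.0,"ty": -3.6,"tz": 0,"ax": 0,"ay": 0,"az": 3,"gripper": 0},
    {"tx": 7.0,"ty": -4.2,"tz": 0,"ax": 0,"ay": 0,"az": 3.5,"gripper": 0},
    {"tx": 8.0,"ty": -4.8,"tz": 0,"ax": 0,"ay": 0,"az": 4,"gripper": 0},
  ],
)

```text
time: 0.9
tcp_pos: [0.4489, -0.2968, 0.2312]
tool_rot: [3.142, 0.0, -0.074]
contact_force: [1.1, -1.1, 0.0]
grip_width: 0.0
gripper_force: 0.0
```

```bash
python3 -c "
from h import *
mv((.636,-.06,.19),-.372)"
```

```text
t [ 4.23 -6.25  1.03] a [0.   0.   2.84]
```

Request:
move_arm(
  moves=[
    {"tx": 0.6,"ty": -0.9,"tz": 0.1,"ax": 0,"ay": 0,"az": 0.4,"gripper": 0},
    {"tx": 1.2,"ty": -1.8,"tz": 0.2,"ax": 0,"ay": 0,"az": 0.8,"gripper": 0},
    {"tx": 1.8,"ty": -2.7,"tz": 0.4,"ax": 0,"ay": 0,"az": 1.2,"gripper": 0},
    {"tx": 2.4,"ty": -3.6,"tz": 0.6,"ax": 0,"ay": 0,"az": 1.6,"gripper": 0},
    {"tx": 3.0,"ty": -4.5,"tz": 0.8,"ax": 0,"ay": 0,"az": 2.0,"gripper": 0},
    {"tx": 3.6,"ty": -5.4,"tz": 0.9,"ax": 0,"ay": 0,"az": 2.4,"gripper": 0},
    {"tx": 4.0,"ty": -6.0,"tz": 1.0,"ax": 0,"ay": 0,"az": 2.8,"gripper": 0},
    {"tx": 4.0,"ty": -6.0,"tz": 1.0,"ax": 0,"ay": 0,"az": 2.8,"gripper": 0},
  ],
)

```text
time: 1.7
tcp_pos: [0.6261, -0.0651, 0.1898]
tool_rot: [-3.139, 0.002, -0.36]
contact_force: [-0.9, -0.2, 0.1]
grip_width: -0.0
gripper_force: 0.0
```

```bash
python3 -c "
from h import *
c=r.calibration('wrist');a=r.camera('wrist');cv2.imwrite('pics/w1.png',a[...,::-1])
for p in ((.63,-.1,.091),(.595,-.0865,.0915),(.627,-.084,.112),(.4947,-.0474,.09)):print(p,proj(c,p))
mv((.636,-.06,.1),-.372)"
```

```text
(0.63, -0.1, 0.091) [290.22314969 175.66021756]
(0.595, -0.0865, 0.0915) [288.46317587 215.81355725]
(0.627, -0.084, 0.112) [275.77532619 191.85242021]
(0.4947, -0.0474, 0.09) [283.47373213 312.76134391]
t [ 0.19 -0.28  2.25] a [-0.01  0.02  0.1 ]
```

View pics/w1.png

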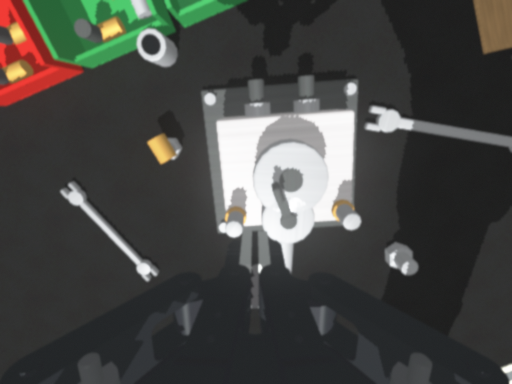

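The wrist view shows the bolt centre at (291,179), the pivot at (289,220) and the tab at about (278,186). That is within 4 px of the predictions.

```bash
python3 - <<'E'
from h import *
c=r.calibration('wrist')
for p,z in (((291,179),.091),((289,220),.0915),((278,187),.105),((234,229),.094),((351,222),.094)):print(onz(c,p,z))
im=cv2.imread('pics/w1.png')[150:250,210:370];cv2.imwrite('pics/w1c.png',cv2.resize(im,None,fx=5,fy=5,interpolation=cv2.INTER_CUBIC))
E
```

```text
[ 0.62593935 -0.10275516  0.091     ]
[ 0.5899258  -0.08864499  0.0915    ]
[ 0.62722541 -0.08992438  0.105     ]
[ 0.60043763 -0.03861703  0.094     ]
[ 0.5691755  -0.14087933  0.094     ]
```

View pics/w1c.png

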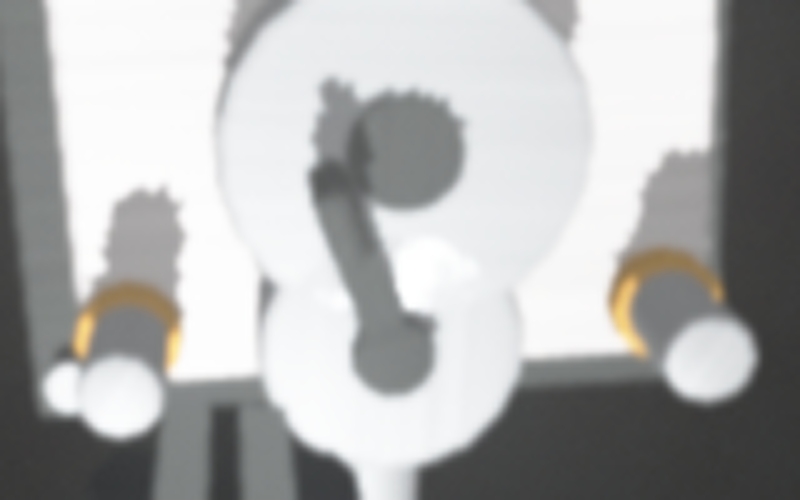

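The crop shows the tab top at (330,190), on the left of the bolt, so the lever is on loosen. I'll lower the fingers beside it.

Request:
move_arm(
  moves=[
    {"tx": 0.1,"ty": -0.25,"tz": 0.4,"ax": 0,"ay": 0,"az": 0.1,"gripper": 0},
    {"tx": 0.1,"ty": -0.25,"tz": 0.8,"ax": 0,"ay": 0,"az": 0.1,"gripper": 0},
    {"tx": 0.1,"ty": -0.25,"tz": 1.2,"ax": 0,"ay": 0,"az": 0.1,"gripper": 0},
    {"tx": 0.1,"ty": -0.25,"tz": 1.6,"ax": 0,"ay": 0,"az": 0.1,"gripper": 0},
    {"tx": 0.1,"ty": -0.25,"tz": 1.9,"ax": 0,"ay": 0,"az": 0.1,"gripper": 0},
    {"tx": 0.1,"ty": -0.25,"tz": 2.15,"ax": 0,"ay": 0,"az": 0.1,"gripper": 0},
    {"tx": 0.1,"ty": -0.25,"tz": 2.25,"ax": 0,"ay": 0,"az": 0.1,"gripper": 0},
    {"tx": 0.1,"ty": -0.25,"tz": 2.25,"ax": 0,"ay": 0,"az": 0.1,"gripper": 0},
  ],
)

```text
time: 2.55
tcp_pos: [0.6322, -0.0628, 0.1009]
tool_rot: [3.141, 0.0, -0.376]
contact_force: [-0.2, -0.6, 0.4]
grip_width: -0.003
gripper_force: 0.0
```

```bash
python3 - <<'E'
from h import *
c=r.calibration('wrist');a=r.camera('wrist')[...,::-1];cv2.imwrite('pics/w2.png',cv2.resize(a[130:330,130:400],None,fx=2.9,fy=2.9))
mv((.633,-.061,.1),-.372)
E
```

```text
t [-0.   -0.04  0.04] a [-0.   -0.   -0.04]
```

View pics/w2.png

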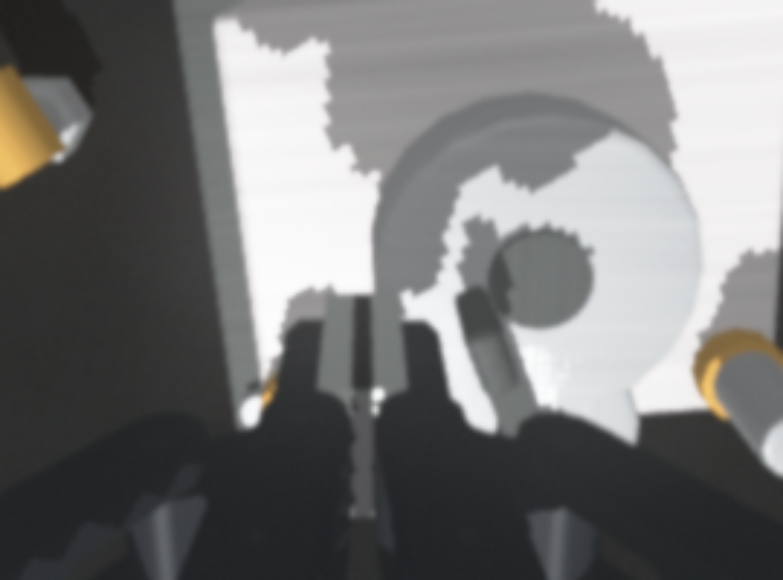

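The wrist view shows the fingers (crop x 330–440) standing just left of the tab at (475,310), with a gap of about 3 mm. I'll push right slowly.

Request:
move_arm(
  moves=[
    {"tx": 0.05,"ty": 0.06,"tz": 0.0,"ax": 0,"ay": 0,"az": 0,"gripper": 0},
    {"tx": 0.05,"ty": 0.12,"tz": 0.0,"ax": 0,"ay": 0,"az": 0,"gripper": 0},
    {"tx": 0.05,"ty": 0.18,"tz": 0.0,"ax": 0,"ay": 0,"az": 0,"gripper": 0},
    {"tx": 0.05,"ty": 0.24,"tz": 0.0,"ax": 0,"ay": 0,"az": 0,"gripper": 0},
    {"tx": 0.05,"ty": 0.3,"tz": 0.0,"ax": 0,"ay": 0,"az": 0,"gripper": 0},
    {"tx": 0.05,"ty": 0.36,"tz": 0.0,"ax": 0,"ay": 0,"az": 0,"gripper": 0},
    {"tx": 0.05,"ty": 0.42,"tz": 0.0,"ax": 0,"ay": 0,"az": 0,"gripper": 0},
    {"tx": 0.05,"ty": 0.45,"tz": 0.0,"ax": 0,"ay": 0,"az": 0,"gripper": 0},
  ],
)

```text
time: 3.4
tcp_pos: [0.628, -0.0805, 0.1019]
tool_rot: [-3.141, -0.001, -0.376]
contact_force: [4.3, 1.9, 3.8]
grip_width: -0.005
gripper_force: 2.0
```

Request:
move_arm(
  moves=[
    {"tx": 0,"ty": 0.04,"tz": 0.0,"ax": 0,"ay": 0,"az": 0,"gripper": 0},
    {"tx": 0,"ty": 0.08,"tz": 0.0,"ax": 0,"ay": 0,"az": 0,"gripper": 0},
    {"tx": 0,"ty": 0.12,"tz": 0.0,"ax": 0,"ay": 0,"az": 0,"gripper": 0},
    {"tx": 0,"ty": 0.15,"tz": 0.0,"ax": 0,"ay": 0,"az": 0,"gripper": 0},
    {"tx": 0,"ty": 0.18,"tz": 0.0,"ax": 0,"ay": 0,"az": 0,"gripper": 0},
    {"tx": 0,"ty": 0.2,"tz": 0.0,"ax": 0,"ay": 0,"az": 0,"gripper": 0},
    {"tx": 0,"ty": 0.22,"tz": 0.0,"ax": 0,"ay": 0,"az": 0,"gripper": 0},
    {"tx": 0,"ty": 0.22,"tz": 0.0,"ax": 0,"ay": 0,"az": 0,"gripper": 0},
  ],
)

```text
time: 4.2
tcp_pos: [0.6243, -0.0882, 0.1013]
tool_rot: [-3.141, 0.0, -0.376]
contact_force: [4.1, 2.9, 4.0]
grip_width: 0.001
gripper_force: 2.8
```

```bash
python3 - <<'E'
from h import *
c=r.calibration('wrist');a=r.camera('wrist')[...,::-1];cv2.imwrite('pics/w3.png',cv2.resize(a[130:330,130:400],None,fx=2.9,fy=2.9))
E
```

```text
(no output)
```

View pics/w3.png

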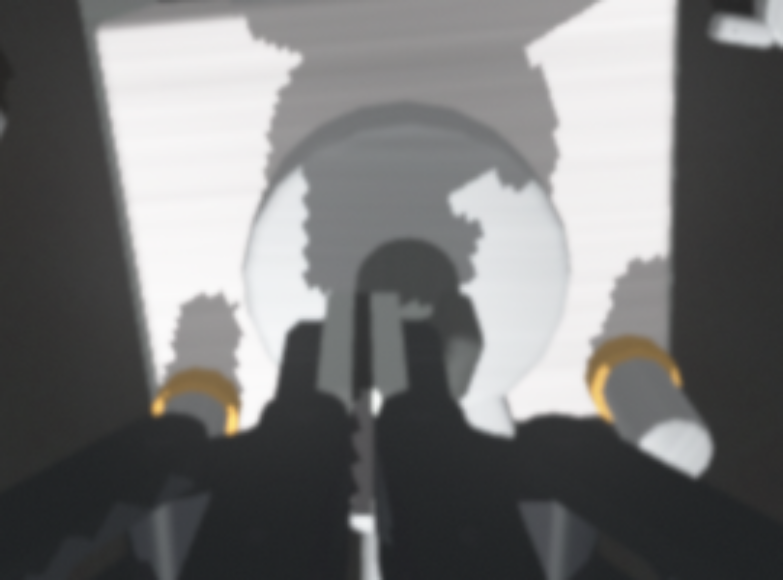

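The tab at (462,320) has crossed to the right of the bolt at (407,285). I'll carry on to the stop in small steps.

Request:
move_arm(
  moves=[
    {"tx": 0,"ty": 0.03,"tz": 0.0,"ax": 0,"ay": 0,"az": 0,"gripper": 0},
    {"tx": 0,"ty": 0.06,"tz": 0.0,"ax": 0,"ay": 0,"az": 0,"gripper": 0},
    {"tx": 0,"ty": 0.09,"tz": 0.0,"ax": 0,"ay": 0,"az": 0,"gripper": 0},
    {"tx": 0,"ty": 0.11,"tz": 0.0,"ax": 0,"ay": 0,"az": 0,"gripper": 0},
    {"tx": 0,"ty": 0.12,"tz": 0.0,"ax": 0,"ay": 0,"az": 0,"gripper": 0},
    {"tx": 0,"ty": 0.13,"tz": 0.0,"ax": 0,"ay": 0,"az": 0,"gripper": 0},
    {"tx": 0,"ty": 0.14,"tz": 0.0,"ax": 0,"ay": 0,"az": 0,"gripper": 0},
    {"tx": 0,"ty": 0.14,"tz": 0.0,"ax": 0,"ay": 0,"az": 0,"gripper": 0},
  ],
)

```text
time: 5.05
tcp_pos: [0.6219, -0.0925, 0.1012]
tool_rot: [-3.141, 0.001, -0.375]
contact_force: [1.7, 5.4, 4.5]
grip_width: -0.003
gripper_force: 3.3
```

Request:
move_arm(
  moves=[
    {"tx": 0,"ty": 0.02,"tz": 0.0,"ax": 0,"ay": 0,"az": 0,"gripper": 0},
    {"tx": 0,"ty": 0.04,"tz": 0.0,"ax": 0,"ay": 0,"az": 0,"gripper": 0},
    {"tx": 0,"ty": 0.05,"tz": 0.0,"ax": 0,"ay": 0,"az": 0,"gripper": 0},
    {"tx": 0,"ty": 0.06,"tz": 0.0,"ax": 0,"ay": 0,"az": 0,"gripper": 0},
    {"tx": 0,"ty": 0.07,"tz": 0.0,"ax": 0,"ay": 0,"az": 0,"gripper": 0},
    {"tx": 0,"ty": 0.08,"tz": 0.0,"ax": 0,"ay": 0,"az": 0,"gripper": 0},
    {"tx": 0,"ty": 0.09,"tz": 0.0,"ax": 0,"ay": 0,"az": 0,"gripper": 0},
    {"tx": 0,"ty": 0.09,"tz": 0.0,"ax": 0,"ay": 0,"az": 0,"gripper": 0},
  ],
)

```text
time: 5.85
tcp_pos: [0.6215, -0.0934, 0.1014]
tool_rot: [-3.138, 0.0, -0.373]
contact_force: [5.1, 11.3, 4.2]
grip_width: 0.001
gripper_force: 5.9
```

The force rose to about 12 N with almost no travel, so the lever is at its stop. I'll back off, rise and check.

Request:
move_arm(
  moves=[
    {"tx": 0,"ty": -0.2,"tz": 0.0,"ax": 0,"ay": 0,"az": 0,"gripper": 0},
    {"tx": 0,"ty": -0.4,"tz": 0.0,"ax": 0,"ay": 0,"az": 0,"gripper": 0},
    {"tx": 0,"ty": -0.4,"tz": -0.8,"ax": 0,"ay": 0,"az": 0,"gripper": 0},
    {"tx": -0.6,"ty": -0.4,"tz": -1.6,"ax": 0,"ay": 0,"az": 0,"gripper": 0.5},
    {"tx": -1.6,"ty": -0.4,"tz": -2,"ax": 0,"ay": 0,"az": 0,"gripper": 0.5},
    {"tx": -2.6,"ty": -0.4,"tz": -2,"ax": 0,"ay": 0,"az": 0,"gripper": 0.5},
    {"tx": -3.2,"ty": -0.4,"tz": -2,"ax": 0,"ay": 0,"az": 0,"gripper": 0.5},
    {"tx": -3.2,"ty": -0.4,"tz": -2,"ax": 0,"ay": 0,"az": 0,"gripper": 0.5},
  ],
)

```text
time: 6.65
tcp_pos: [0.505, -0.0346, 0.1811]
tool_rot: [3.139, 0.001, -0.375]
contact_force: [0.8, 0.5, 0.7]
grip_width: 0.501
gripper_force: 0.0
```

```bash
python3 - <<'E'
from h import *
c=r.calibration('wrist');a=r.camera('wrist')[...,::-1];cv2.imwrite('pics/w4.png',cv2.resize(a[100:384,100:420],None,fx=2.1,fy=2.1))
print(r.get_obs()["tcp_pos"],[proj(c,p) for p in ((.627,-.102,.091),(.492,-.0495,.09))])
E
```

```text
[ 0.50648875 -0.03542865  0.18123886] [array([278.80685114,  13.33318521]), array([275.32381462, 203.0196759 ])]
```

View pics/w4.png

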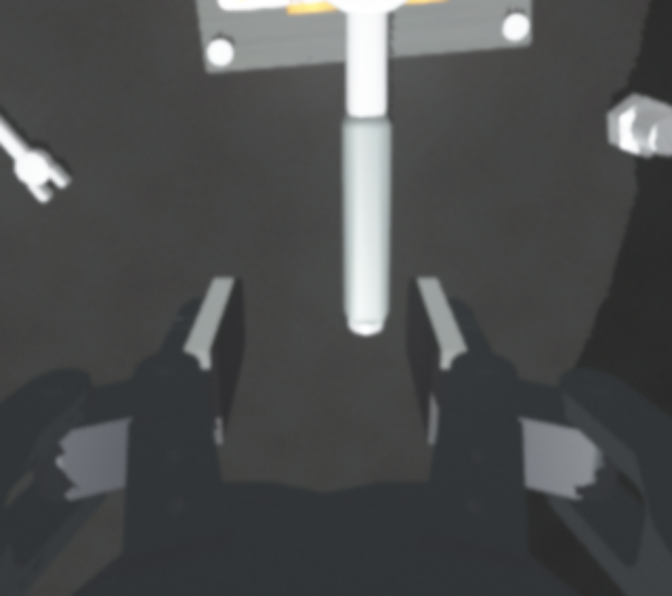

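The grip lies vertical at crop column 367, matching the prediction, and the fingers are centred at column 327. I'll straddle the grip.

Request:
move_arm(
  moves=[
    {"tx": -0.2,"ty": 0.4,"tz": 0.3,"ax": 0,"ay": 0,"az": 0,"gripper": 0.55},
    {"tx": -0.2,"ty": 0.46,"tz": 0.8,"ax": 0,"ay": 0,"az": 0,"gripper": 0.55},
    {"tx": -0.2,"ty": 0.46,"tz": 1.4,"ax": 0,"ay": 0,"az": 0,"gripper": 0.55},
    {"tx": -0.2,"ty": 0.46,"tz": 2.0,"ax": 0,"ay": 0,"az": 0,"gripper": 0.55},
    {"tx": -0.2,"ty": 0.46,"tz": 2.6,"ax": 0,"ay": 0,"az": 0,"gripper": 0.55},
    {"tx": -0.2,"ty": 0.46,"tz": 2.9,"ax": 0,"ay": 0,"az": 0,"gripper": 0.5},
    {"tx": -0.2,"ty": 0.46,"tz": 2.9,"ax": 0,"ay": 0,"az": 0,"gripper": 0.36},
    {"tx": -0.2,"ty": 0.46,"tz": 2.9,"ax": 0,"ay": 0,"az": 0,"gripper": 0.36},
  ],
)

```text
time: 7.5
tcp_pos: [0.4941, -0.0495, 0.0658]
tool_rot: [-3.142, -0.0, -0.376]
contact_force: [-0.4, 0.4, 0.0]
grip_width: 0.362
gripper_force: 0.0
```

```bash
cat >> h.py <<'E'
AX=np.array([.627,-.102])
def arc(steps):  # steps: handle turns (rad, + = clockwise) from the present commanded yaw; rows of tx,ty,az in present tool axes
    for d in steps:  # tool x = u (towards axis); centre of rotation at tx=+.145; clockwise seen from above
        print("d %.2f tx %.2f ty %.2f az %.2f"%(d,.145*(1-np.cos(d))/.04,-.145*np.sin(d)/.04,np.degrees(d)/6))
def st():
    o=r.get_obs();y=o["tool_rot"][2];u=np.array([np.cos(y),np.sin(y)]);v=np.array([u[1],-u[0]])
    d=AX-o["tcp_pos"][:2];f=o["contact_force"][:2]
    print("wrench~%.3f R %.4f side %.4f Fu %.1f Fv %.1f w %.2f"%(-.295-y if 0 else -(y+.295),d@u,d@v,f@u,f@v,o["grip_width"]))
E
python3 - <<'E'
from h import *
st();arc(np.linspace(-.36,0,9)[:-1][::-1]);arc(np.linspace(0,.36,9))
E
```

```text
wrench~0.081 R 0.1429 side 0.0001 Fu -0.5 Fv -0.3 w 0.36
d -0.04 tx 0.00 ty 0.16 az -0.43
d -0.09 tx 0.01 ty 0.33 az -0.86
d -0.14 tx 0.03 ty 0.49 az -1.29
d -0.18 tx 0.06 ty 0.65 az -1.72
d -0.22 tx 0.09 ty 0.81 az -2.15
d -0.27 tx 0.13 ty 0.97 az -2.58
d -0.32 tx 0.18 ty 1.12 az -3.01
d -0.36 tx 0.23 ty 1.28 az -3.44
d 0.00 tx 0.00 ty -0.00 az 0.00
d 0.04 tx 0.00 ty -0.16 az 0.43
d 0.09 tx 0.01 ty -0.33 az 0.86
d 0.14 tx 0.03 ty -0.49 az 1.29
d 0.18 tx 0.06 ty -0.65 az 1.72
d 0.22 tx 0.09 ty -0.81 az 2.15
d 0.27 tx 0.13 ty -0.97 az 2.58
d 0.32 tx 0.18 ty -1.12 az 3.01
d 0.36 tx 0.23 ty -1.28 az 3.44
```

Request:
move_arm(
  moves=[
    {"tx": 0,"ty": 0.16,"tz": 0,"ax": 0,"ay": 0,"az": -0.43,"gripper": 0.36},
    {"tx": 0.01,"ty": 0.33,"tz": 0,"ax": 0,"ay": 0,"az": -0.86,"gripper": 0.36},
    {"tx": 0.03,"ty": 0.49,"tz": 0,"ax": 0,"ay": 0,"az": -1.29,"gripper": 0.36},
    {"tx": 0.06,"ty": 0.65,"tz": 0,"ax": 0,"ay": 0,"az": -1.72,"gripper": 0.36},
    {"tx": 0.09,"ty": 0.81,"tz": 0,"ax": 0,"ay": 0,"az": -2.15,"gripper": 0.36},
    {"tx": 0.13,"ty": 0.97,"tz": 0,"ax": 0,"ay": 0,"az": -2.58,"gripper": 0.36},
    {"tx": 0.18,"ty": 1.12,"tz": 0,"ax": 0,"ay": 0,"az": -3.01,"gripper": 0.36},
    {"tx": 0.23,"ty": 1.28,"tz": 0,"ax": 0,"ay": 0,"az": -3.44,"gripper": 0.36},
  ],
)

```text
time: 8.3
tcp_pos: [0.4847, -0.1004, 0.0669]
tool_rot: [3.141, -0.003, -0.014]
contact_force: [1.2, 2.0, -0.4]
grip_width: 0.361
gripper_force: 0.7
```

```bash
python3 -c "
from h import *
st()
a=r.camera('side')[...,::-1];cv2.imwrite('pics/s2.png',cv2.resize(a[254:360,200:350],None,fx=5,fy=5,interpolation=cv2.INTER_CUBIC))"
```

```text
wrench~-0.281 R 0.1423 side -0.0004 Fu 1.2 Fv -2.0 w 0.36
```

View pics/s2.png

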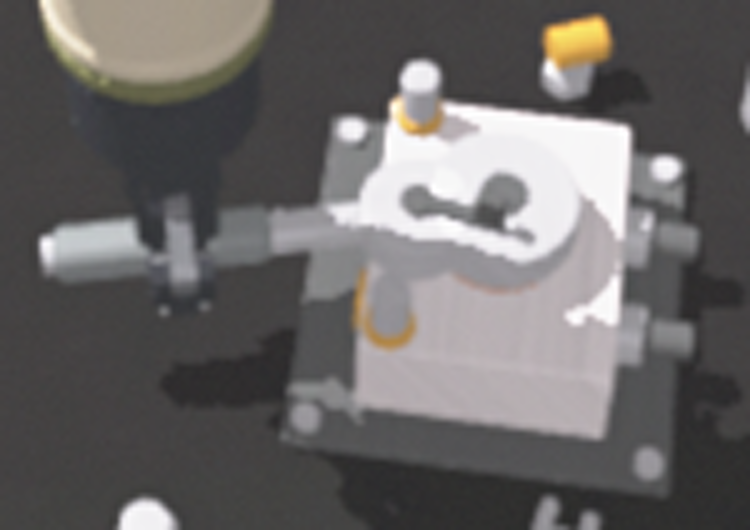

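The side crop shows the handle following the gripper, and the lever tab now at (490,205), on the right-hand side. I'll continue the back stroke.

Request:
move_arm(
  moves=[
    {"tx": 0,"ty": 0.16,"tz": 0,"ax": 0,"ay": 0,"az": -0.43,"gripper": 0.36},
    {"tx": 0.01,"ty": 0.33,"tz": 0,"ax": 0,"ay": 0,"az": -0.86,"gripper": 0.36},
    {"tx": 0.03,"ty": 0.49,"tz": 0,"ax": 0,"ay": 0,"az": -1.29,"gripper": 0.36},
    {"tx": 0.06,"ty": 0.65,"tz": 0,"ax": 0,"ay": 0,"az": -1.72,"gripper": 0.36},
    {"tx": 0.09,"ty": 0.81,"tz": 0,"ax": 0,"ay": 0,"az": -2.15,"gripper": 0.36},
    {"tx": 0.13,"ty": 0.97,"tz": 0,"ax": 0,"ay": 0,"az": -2.58,"gripper": 0.36},
    {"tx": 0.15,"ty": 1.05,"tz": 0,"ax": 0,"ay": 0,"az": -2.8,"gripper": 0.36},
    {"tx": 0.18,"ty": 1.12,"tz": 0,"ax": 0,"ay": 0,"az": -3.01,"gripper": 0.36},
  ],
)

```text
time: 9.15
tcp_pos: [0.4904, -0.1452, 0.0661]
tool_rot: [3.141, -0.001, 0.3]
contact_force: [-0.3, 0.0, 1.4]
grip_width: 0.356
gripper_force: 0.7
```

```bash
python3 -c "
from h import *
st()
c=r.calibration('side');print(onz(c,(284,294),.0915),onz(c,(298,294.5),.112))"
```

```text
wrench~-0.595 R 0.1433 side -0.0010 Fu -0.3 Fv -0.1 w 0.36
[ 0.59265013 -0.09774759  0.0915    ] [ 0.61863157 -0.11566261  0.112     ]
```

The lever is measurably on tighten, about +0.5 rad from the handle line. Starting the tightening stroke: the first 0.5 rad cannot reach the seat.

Request:
move_arm(
  moves=[
    {"tx": 0,"ty": -0.16,"tz": 0,"ax": 0,"ay": 0,"az": 0.43,"gripper": 0.36},
    {"tx": 0.01,"ty": -0.33,"tz": 0,"ax": 0,"ay": 0,"az": 0.86,"gripper": 0.36},
    {"tx": 0.03,"ty": -0.49,"tz": 0,"ax": 0,"ay": 0,"az": 1.29,"gripper": 0.36},
    {"tx": 0.06,"ty": -0.65,"tz": 0,"ax": 0,"ay": 0,"az": 1.72,"gripper": 0.36},
    {"tx": 0.09,"ty": -0.81,"tz": 0,"ax": 0,"ay": 0,"az": 2.15,"gripper": 0.36},
    {"tx": 0.13,"ty": -0.97,"tz": 0,"ax": 0,"ay": 0,"az": 2.58,"gripper": 0.36},
    {"tx": 0.18,"ty": -1.12,"tz": 0,"ax": 0,"ay": 0,"az": 3.01,"gripper": 0.36},
    {"tx": 0.23,"ty": -1.28,"tz": 0,"ax": 0,"ay": 0,"az": 3.44,"gripper": 0.36},
  ],
)

```text
time: 9.95
tcp_pos: [0.4831, -0.0943, 0.0655]
tool_rot: [3.14, 0.001, -0.064]
contact_force: [-2.0, -2.7, 0.5]
grip_width: 0.362
gripper_force: 1.5
```

```bash
python3 -c "
from h import *
st();arc([.025*i for i in range(1,9)]);arc([.01*i for i in range(1,9)])"
```

```text
wrench~-0.231 R 0.1441 side -0.0014 Fu -1.8 Fv 2.8 w 0.36
d 0.03 tx 0.00 ty -0.09 az 0.24
d 0.05 tx 0.00 ty -0.18 az 0.48
d 0.08 tx 0.01 ty -0.27 az 0.72
d 0.10 tx 0.02 ty -0.36 az 0.95
d 0.12 tx 0.03 ty -0.45 az 1.19
d 0.15 tx 0.04 ty -0.54 az 1.43
d 0.18 tx 0.06 ty -0.63 az 1.67
d 0.20 tx 0.07 ty -0.72 az 1.91
d 0.01 tx 0.00 ty -0.04 az 0.10
d 0.02 tx 0.00 ty -0.07 az 0.19
d 0.03 tx 0.00 ty -0.11 az 0.29
d 0.04 tx 0.00 ty -0.14 az 0.38
d 0.05 tx 0.00 ty -0.18 az 0.48
d 0.06 tx 0.01 ty -0.22 az 0.57
d 0.07 tx 0.01 ty -0.25 az 0.67
d 0.08 tx 0.01 ty -0.29 az 0.76
```

Request:
move_arm(
  moves=[
    {"tx": 0,"ty": -0.09,"tz": 0,"ax": 0,"ay": 0,"az": 0.24,"gripper": 0.36},
    {"tx": 0,"ty": -0.18,"tz": 0,"ax": 0,"ay": 0,"az": 0.48,"gripper": 0.36},
    {"tx": 0.01,"ty": -0.27,"tz": 0,"ax": 0,"ay": 0,"az": 0.72,"gripper": 0.36},
    {"tx": 0.02,"ty": -0.36,"tz": 0,"ax": 0,"ay": 0,"az": 0.95,"gripper": 0.36},
    {"tx": 0.03,"ty": -0.45,"tz": 0,"ax": 0,"ay": 0,"az": 1.19,"gripper": 0.36},
    {"tx": 0.04,"ty": -0.54,"tz": 0,"ax": 0,"ay": 0,"az": 1.43,"gripper": 0.36},
    {"tx": 0.06,"ty": -0.63,"tz": 0,"ax": 0,"ay": 0,"az": 1.67,"gripper": 0.36},
    {"tx": 0.07,"ty": -0.72,"tz": 0,"ax": 0,"ay": 0,"az": 1.91,"gripper": 0.36},
  ],
)

```text
time: 10.75
tcp_pos: [0.4876, -0.0656, 0.0654]
tool_rot: [3.14, 0.001, -0.263]
contact_force: [-1.2, -2.2, 0.1]
grip_width: 0.365
gripper_force: 1.5
```

```bash
python3 -c "
from h import *
st()"
```

```text
wrench~-0.032 R 0.1441 side -0.0010 Fu -0.6 Fv 2.4 w 0.37
```

Request:
move_arm(
  moves=[
    {"tx": 0,"ty": -0.04,"tz": 0,"ax": 0,"ay": 0,"az": 0.1,"gripper": 0.36},
    {"tx": 0,"ty": -0.07,"tz": 0,"ax": 0,"ay": 0,"az": 0.19,"gripper": 0.36},
    {"tx": 0,"ty": -0.11,"tz": 0,"ax": 0,"ay": 0,"az": 0.29,"gripper": 0.36},
    {"tx": 0,"ty": -0.14,"tz": 0,"ax": 0,"ay": 0,"az": 0.38,"gripper": 0.36},
    {"tx": 0,"ty": -0.18,"tz": 0,"ax": 0,"ay": 0,"az": 0.48,"gripper": 0.36},
    {"tx": 0.01,"ty": -0.22,"tz": 0,"ax": 0,"ay": 0,"az": 0.57,"gripper": 0.36},
    {"tx": 0.01,"ty": -0.25,"tz": 0,"ax": 0,"ay": 0,"az": 0.67,"gripper": 0.36},
    {"tx": 0.01,"ty": -0.29,"tz": 0,"ax": 0,"ay": 0,"az": 0.76,"gripper": 0.36},
  ],
)

```text
time: 11.55
tcp_pos: [0.4915, -0.0538, 0.0653]
tool_rot: [3.142, -0.0, -0.341]
contact_force: [-3.2, -2.6, -0.1]
grip_width: 0.358
gripper_force: 1.5
```

```bash
python3 -c "
from h import *
st()"
```

```text
wrench~0.046 R 0.1438 side 0.0001 Fu -2.2 Fv 3.5 w 0.36
```

Request:
move_arm(
  moves=[
    {"tx": 0,"ty": -0.04,"tz": 0,"ax": 0,"ay": 0,"az": 0.1,"gripper": 0.36},
    {"tx": 0,"ty": -0.07,"tz": 0,"ax": 0,"ay": 0,"az": 0.19,"gripper": 0.36},
    {"tx": 0,"ty": -0.11,"tz": 0,"ax": 0,"ay": 0,"az": 0.29,"gripper": 0.36},
    {"tx": 0,"ty": -0.14,"tz": 0,"ax": 0,"ay": 0,"az": 0.38,"gripper": 0.36},
    {"tx": 0,"ty": -0.18,"tz": 0,"ax": 0,"ay": 0,"az": 0.48,"gripper": 0.36},
    {"tx": 0.01,"ty": -0.22,"tz": 0,"ax": 0,"ay": 0,"az": 0.57,"gripper": 0.36},
    {"tx": 0.01,"ty": -0.25,"tz": 0,"ax": 0,"ay": 0,"az": 0.67,"gripper": 0.36},
    {"tx": 0.01,"ty": -0.29,"tz": 0,"ax": 0,"ay": 0,"az": 0.76,"gripper": 0.36},
  ],
)

```text
time: 12.35
tcp_pos: [0.4957, -0.043, 0.0653]
tool_rot: [3.141, 0.0, -0.421]
contact_force: [-1.8, -2.3, -1.7]
grip_width: 0.358
gripper_force: 1.5
```

```bash
python3 -c "
from h import *
st()"
```

```text
wrench~0.126 R 0.1440 side 0.0002 Fu -0.8 Fv 2.8 w 0.36
```

Request:
move_arm(
  moves=[
    {"tx": 0,"ty": -0.04,"tz": 0,"ax": 0,"ay": 0,"az": 0.1,"gripper": 0.36},
    {"tx": 0,"ty": -0.07,"tz": 0,"ax": 0,"ay": 0,"az": 0.19,"gripper": 0.36},
    {"tx": 0,"ty": -0.11,"tz": 0,"ax": 0,"ay": 0,"az": 0.29,"gripper": 0.36},
    {"tx": 0,"ty": -0.14,"tz": 0,"ax": 0,"ay": 0,"az": 0.38,"gripper": 0.36},
    {"tx": 0,"ty": -0.18,"tz": 0,"ax": 0,"ay": 0,"az": 0.48,"gripper": 0.36},
    {"tx": 0.01,"ty": -0.22,"tz": 0,"ax": 0,"ay": 0,"az": 0.57,"gripper": 0.36},
    {"tx": 0.01,"ty": -0.25,"tz": 0,"ax": 0,"ay": 0,"az": 0.67,"gripper": 0.36},
    {"tx": 0.01,"ty": -0.29,"tz": 0,"ax": 0,"ay": 0,"az": 0.76,"gripper": 0.36},
  ],
)

```text
time: 13.15
tcp_pos: [0.5008, -0.0326, 0.0653]
tool_rot: [3.142, -0.0, -0.5]
contact_force: [-1.5, -2.1, -1.4]
grip_width: 0.359
gripper_force: 1.5
```

```bash
python3 -c "
from h import *
st()"
```

```text
wrench~0.205 R 0.1440 side 0.0004 Fu -0.3 Fv 2.5 w 0.36
```

Request:
move_arm(
  moves=[
    {"tx": 0,"ty": -0.04,"tz": 0,"ax": 0,"ay": 0,"az": 0.1,"gripper": 0.36},
    {"tx": 0,"ty": -0.07,"tz": 0,"ax": 0,"ay": 0,"az": 0.19,"gripper": 0.36},
    {"tx": 0,"ty": -0.11,"tz": 0,"ax": 0,"ay": 0,"az": 0.29,"gripper": 0.36},
    {"tx": 0,"ty": -0.14,"tz": 0,"ax": 0,"ay": 0,"az": 0.38,"gripper": 0.36},
    {"tx": 0,"ty": -0.18,"tz": 0,"ax": 0,"ay": 0,"az": 0.48,"gripper": 0.36},
    {"tx": 0.01,"ty": -0.22,"tz": 0,"ax": 0,"ay": 0,"az": 0.57,"gripper": 0.36},
    {"tx": 0.01,"ty": -0.25,"tz": 0,"ax": 0,"ay": 0,"az": 0.67,"gripper": 0.36},
    {"tx": 0.01,"ty": -0.29,"tz": 0,"ax": 0,"ay": 0,"az": 0.76,"gripper": 0.36},
  ],
)

```text
time: 13.95
tcp_pos: [0.5067, -0.0225, 0.0653]
tool_rot: [3.142, -0.0, -0.58]
contact_force: [-2.1, -1.4, -0.6]
grip_width: 0.362
gripper_force: 1.5
```

```bash
python3 -c "
from h import *
st()"
```

```text
wrench~0.285 R 0.1442 side 0.0006 Fu -1.0 Fv 2.3 w 0.36
```

Request:
move_arm(
  moves=[
    {"tx": 0,"ty": -0.04,"tz": 0,"ax": 0,"ay": 0,"az": 0.1,"gripper": 0.36},
    {"tx": 0,"ty": -0.07,"tz": 0,"ax": 0,"ay": 0,"az": 0.19,"gripper": 0.36},
    {"tx": 0,"ty": -0.11,"tz": 0,"ax": 0,"ay": 0,"az": 0.29,"gripper": 0.36},
    {"tx": 0,"ty": -0.14,"tz": 0,"ax": 0,"ay": 0,"az": 0.38,"gripper": 0.36},
    {"tx": 0,"ty": -0.18,"tz": 0,"ax": 0,"ay": 0,"az": 0.48,"gripper": 0.36},
    {"tx": 0.01,"ty": -0.22,"tz": 0,"ax": 0,"ay": 0,"az": 0.57,"gripper": 0.36},
    {"tx": 0.01,"ty": -0.25,"tz": 0,"ax": 0,"ay": 0,"az": 0.67,"gripper": 0.36},
    {"tx": 0.01,"ty": -0.29,"tz": 0,"ax": 0,"ay": 0,"az": 0.76,"gripper": 0.36},
  ],
)

```text
time: 14.75
tcp_pos: [0.5135, -0.0131, 0.0653]
tool_rot: [3.142, -0.0, -0.659]
contact_force: [-3.8, -1.4, -0.5]
grip_width: 0.358
gripper_force: 1.5
```

```bash
python3 -c "
from h import *
st()"
```

```text
wrench~0.364 R 0.1442 side 0.0007 Fu -2.1 Fv 3.4 w 0.36
```

Request:
move_arm(
  moves=[
    {"tx": 0,"ty": -0.04,"tz": 0,"ax": 0,"ay": 0,"az": 0.1,"gripper": 0.36},
    {"tx": 0,"ty": -0.07,"tz": 0,"ax": 0,"ay": 0,"az": 0.19,"gripper": 0.36},
    {"tx": 0,"ty": -0.11,"tz": 0,"ax": 0,"ay": 0,"az": 0.29,"gripper": 0.36},
    {"tx": 0,"ty": -0.14,"tz": 0,"ax": 0,"ay": 0,"az": 0.38,"gripper": 0.36},
    {"tx": 0,"ty": -0.18,"tz": 0,"ax": 0,"ay": 0,"az": 0.48,"gripper": 0.36},
    {"tx": 0.01,"ty": -0.22,"tz": 0,"ax": 0,"ay": 0,"az": 0.57,"gripper": 0.36},
    {"tx": 0.01,"ty": -0.25,"tz": 0,"ax": 0,"ay": 0,"az": 0.67,"gripper": 0.36},
    {"tx": 0.01,"ty": -0.29,"tz": 0,"ax": 0,"ay": 0,"az": 0.76,"gripper": 0.36},
  ],
)

```text
time: 15.55
tcp_pos: [0.5207, -0.0042, 0.0653]
tool_rot: [3.141, 0.0, -0.739]
contact_force: [-3.8, -2.0, -0.5]
grip_width: 0.361
gripper_force: 1.9
```

```bash
python3 -c "
from h import *
st()"
```

```text
wrench~0.444 R 0.1444 side 0.0007 Fu -1.5 Fv 4.0 w 0.36
```

The force is starting to rise, which may be the seat, so I'm taking smaller steps.

Request:
move_arm(
  moves=[
    {"tx": 0,"ty": -0.03,"tz": 0,"ax": 0,"ay": 0,"az": 0.07,"gripper": 0.36},
    {"tx": 0,"ty": -0.05,"tz": 0,"ax": 0,"ay": 0,"az": 0.13,"gripper": 0.36},
    {"tx": 0,"ty": -0.07,"tz": 0,"ax": 0,"ay": 0,"az": 0.18,"gripper": 0.36},
    {"tx": 0,"ty": -0.09,"tz": 0,"ax": 0,"ay": 0,"az": 0.24,"gripper": 0.36},
    {"tx": 0,"ty": -0.11,"tz": 0,"ax": 0,"ay": 0,"az": 0.29,"gripper": 0.36},
    {"tx": 0,"ty": -0.13,"tz": 0,"ax": 0,"ay": 0,"az": 0.34,"gripper": 0.36},
    {"tx": 0,"ty": -0.14,"tz": 0,"ax": 0,"ay": 0,"az": 0.38,"gripper": 0.36},
    {"tx": 0,"ty": -0.16,"tz": 0,"ax": 0,"ay": 0,"az": 0.43,"gripper": 0.36},
  ],
)

```text
time: 16.35
tcp_pos: [0.525, 0.0004, 0.0653]
tool_rot: [3.141, -0.0, -0.784]
contact_force: [-4.6, -2.6, 0.3]
grip_width: 0.362
gripper_force: 2.5
```

```bash
python3 -c "
from h import *
st()"
```

```text
wrench~0.489 R 0.1445 side 0.0005 Fu -1.4 Fv 5.1 w 0.36
```

Request:
move_arm(
  moves=[
    {"tx": 0,"ty": -0.01,"tz": 0,"ax": 0,"ay": 0,"az": 0.03,"gripper": 0.36},
    {"tx": 0,"ty": -0.03,"tz": 0,"ax": 0,"ay": 0,"az": 0.07,"gripper": 0.36},
    {"tx": 0,"ty": -0.04,"tz": 0,"ax": 0,"ay": 0,"az": 0.1,"gripper": 0.36},
    {"tx": 0,"ty": -0.05,"tz": 0,"ax": 0,"ay": 0,"az": 0.13,"gripper": 0.36},
    {"tx": 0,"ty": -0.06,"tz": 0,"ax": 0,"ay": 0,"az": 0.16,"gripper": 0.36},
    {"tx": 0,"ty": -0.08,"tz": 0,"ax": 0,"ay": 0,"az": 0.21,"gripper": 0.36},
    {"tx": 0,"ty": -0.09,"tz": 0,"ax": 0,"ay": 0,"az": 0.24,"gripper": 0.36},
    {"tx": 0,"ty": -0.1,"tz": 0,"ax": 0,"ay": 0,"az": 0.27,"gripper": 0.36},
  ],
)

```text
time: 17.15
tcp_pos: [0.5278, 0.0031, 0.0653]
tool_rot: [3.141, -0.0, -0.812]
contact_force: [-4.9, -2.5, 0.8]
grip_width: 0.359
gripper_force: 2.9
```

```bash
python3 -c "
from h import *
st()"
```

```text
wrench~0.517 R 0.1445 side 0.0003 Fu -1.6 Fv 5.3 w 0.36
```

Request:
move_arm(
  moves=[
    {"tx": 0,"ty": -0.02,"tz": 0,"ax": 0,"ay": 0,"az": 0.05,"gripper": 0.36},
    {"tx": 0,"ty": -0.04,"tz": 0,"ax": 0,"ay": 0,"az": 0.1,"gripper": 0.36},
    {"tx": 0,"ty": -0.06,"tz": 0,"ax": 0,"ay": 0,"az": 0.16,"gripper": 0.36},
    {"tx": 0,"ty": -0.08,"tz": 0,"ax": 0,"ay": 0,"az": 0.21,"gripper": 0.36},
    {"tx": 0,"ty": -0.09,"tz": 0,"ax": 0,"ay": 0,"az": 0.24,"gripper": 0.36},
    {"tx": 0,"ty": -0.11,"tz": 0,"ax": 0,"ay": 0,"az": 0.29,"gripper": 0.36},
    {"tx": 0,"ty": -0.12,"tz": 0,"ax": 0,"ay": 0,"az": 0.32,"gripper": 0.36},
    {"tx": 0,"ty": -0.14,"tz": 0,"ax": 0,"ay": 0,"az": 0.38,"gripper": 0.36},
  ],
)

```text
time: 17.95
tcp_pos: [0.5317, 0.0067, 0.0652]
tool_rot: [3.141, -0.0, -0.852]
contact_force: [-5.5, -3.5, 1.2]
grip_width: 0.361
gripper_force: 3.5
```

```bash
python3 -c "
from h import *
st()"
```

```text
wrench~0.557 R 0.1446 side -0.0002 Fu -1.0 Fv 6.5 w 0.36
```

Request:
move_arm(
  moves=[
    {"tx": 0,"ty": -0.02,"tz": 0,"ax": 0,"ay": 0,"az": 0.05,"gripper": 0.36},
    {"tx": 0,"ty": -0.04,"tz": 0,"ax": 0,"ay": 0,"az": 0.1,"gripper": 0.36},
    {"tx": 0,"ty": -0.06,"tz": 0,"ax": 0,"ay": 0,"az": 0.16,"gripper": 0.36},
    {"tx": 0,"ty": -0.08,"tz": 0,"ax": 0,"ay": 0,"az": 0.21,"gripper": 0.36},
    {"tx": 0,"ty": -0.09,"tz": 0,"ax": 0,"ay": 0,"az": 0.24,"gripper": 0.36},
    {"tx": 0,"ty": -0.11,"tz": 0,"ax": 0,"ay": 0,"az": 0.29,"gripper": 0.36},
    {"tx": 0,"ty": -0.12,"tz": 0,"ax": 0,"ay": 0,"az": 0.32,"gripper": 0.36},
    {"tx": 0,"ty": -0.14,"tz": 0,"ax": 0,"ay": 0,"az": 0.38,"gripper": 0.36},
  ],
)

```text
time: 18.75
tcp_pos: [0.5357, 0.0102, 0.0652]
tool_rot: [3.14, -0.0, -0.892]
contact_force: [-7.3, -4.6, 1.8]
grip_width: 0.361
gripper_force: 4.0
```

```bash
python3 -c "
from h import *
st()"
```

```text
wrench~0.597 R 0.1446 side -0.0006 Fu -1.0 Fv 8.6 w 0.36
```

Request:
move_arm(
  moves=[
    {"tx": 0,"ty": -0.02,"tz": 0,"ax": 0,"ay": 0,"az": 0.05,"gripper": 0.36},
    {"tx": 0,"ty": -0.04,"tz": 0,"ax": 0,"ay": 0,"az": 0.1,"gripper": 0.36},
    {"tx": 0,"ty": -0.06,"tz": 0,"ax": 0,"ay": 0,"az": 0.16,"gripper": 0.36},
    {"tx": 0,"ty": -0.08,"tz": 0,"ax": 0,"ay": 0,"az": 0.21,"gripper": 0.36},
    {"tx": 0,"ty": -0.09,"tz": 0,"ax": 0,"ay": 0,"az": 0.24,"gripper": 0.36},
    {"tx": 0,"ty": -0.11,"tz": 0,"ax": 0,"ay": 0,"az": 0.29,"gripper": 0.36},
    {"tx": 0,"ty": -0.12,"tz": 0,"ax": 0,"ay": 0,"az": 0.32,"gripper": 0.36},
    {"tx": 0,"ty": -0.14,"tz": 0,"ax": 0,"ay": 0,"az": 0.38,"gripper": 0.36},
  ],
)

```text
time: 19.55
tcp_pos: [0.5399, 0.0134, 0.0652]
tool_rot: [3.14, -0.0, -0.932]
contact_force: [-7.7, -4.6, 2.6]
grip_width: 0.361
gripper_force: 4.6
```

```bash
python3 -c "
from h import *
st()"
```

```text
wrench~0.637 R 0.1446 side -0.0011 Fu -0.9 Fv 9.0 w 0.36
```

Pull is about 9 N. One last small push, then let go.

Request:
move_arm(
  moves=[
    {"tx": 0,"ty": -0.01,"tz": 0,"ax": 0,"ay": 0,"az": 0.03,"gripper": 0.36},
    {"tx": 0,"ty": -0.03,"tz": 0,"ax": 0,"ay": 0,"az": 0.07,"gripper": 0.36},
    {"tx": 0,"ty": -0.04,"tz": 0,"ax": 0,"ay": 0,"az": 0.1,"gripper": 0.36},
    {"tx": 0,"ty": -0.05,"tz": 0,"ax": 0,"ay": 0,"az": 0.13,"gripper": 0.36},
    {"tx": 0,"ty": -0.06,"tz": 0,"ax": 0,"ay": 0,"az": 0.16,"gripper": 0.36},
    {"tx": 0,"ty": -0.08,"tz": 0,"ax": 0,"ay": 0,"az": 0.21,"gripper": 0.36},
    {"tx": 0,"ty": -0.09,"tz": 0,"ax": 0,"ay": 0,"az": 0.24,"gripper": 0.36},
    {"tx": 0,"ty": -0.1,"tz": 0,"ax": 0,"ay": 0,"az": 0.27,"gripper": 0.36},
  ],
)

```text
time: 20.35
tcp_pos: [0.543, 0.0158, 0.0652]
tool_rot: [3.139, -0.0, -0.96]
contact_force: [-8.8, -6.1, 3.2]
grip_width: 0.359
gripper_force: 5.0
```

```bash
python3 -c "
from h import *
st()
a=r.camera('side')[...,::-1];cv2.imwrite('pics/s3.png',cv2.resize(a[234:340,200:350],None,fx=5,fy=5,interpolation=cv2.INTER_CUBIC))"
```

```text
wrench~0.665 R 0.1447 side -0.0012 Fu -0.0 Fv 10.7 w 0.36
```

View pics/s3.png

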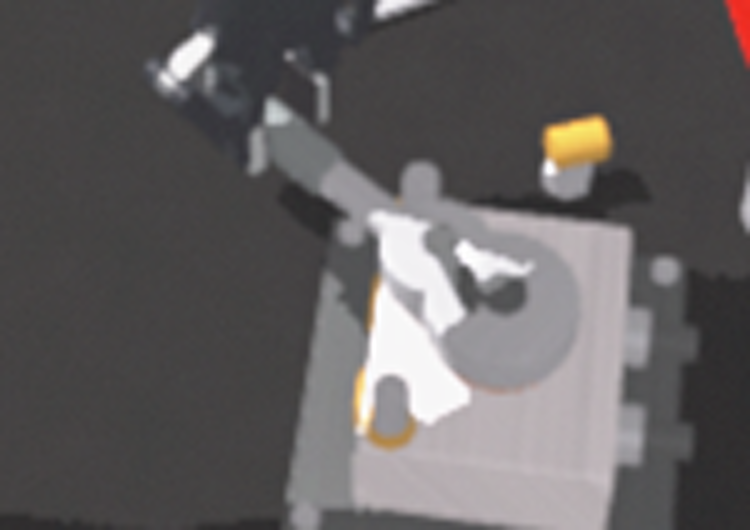

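The side picture shows the handle swung over towards the left stub at (421,180), the pivot at (441,238) and the axis at (508,297). I need to check that this resistance is not the stop.

```bash
python3 - <<'E'
from h import *
c=r.calibration("side")
P=lambda p,z:onz(c,(200+p[0]/5,234+p[1]/5),z)[:2]
ax=P((508,297),.091);pv=P((441,238),.0915);g=P((325,178),.09)
for q in(pv,g):
    d=q-ax;print(q,np.hypot(*d),"wrench",np.pi-.295-np.arctan2(d[1],d[0]))
s0=P((421,175),.094);print("stub",s0, np.hypot(*(s0-ax)))
E
```

```text
[ 0.6073164  -0.06796192] 0.040759144264071394 wrench 0.668542198735032
[ 0.56175945 -0.02815157] 0.10052755573734629 wrench 0.5218294577614122
stub [ 0.60408246 -0.03546221] 0.07109216111382785
```

The force began to rise with the tool at about 0.42 rad and climbed smoothly. The handle lags behind the tool, so it is short of the 0.7 stop and this is the seat. I'll relax the pull.

Request:
move_arm(
  moves=[
    {"tx": 0,"ty": 0.06,"tz": 0,"ax": 0,"ay": 0,"az": -0.16,"gripper": 0.36},
    {"tx": 0,"ty": 0.12,"tz": 0,"ax": 0,"ay": 0,"az": -0.32,"gripper": 0.36},
    {"tx": 0,"ty": 0.18,"tz": 0,"ax": 0,"ay": 0,"az": -0.48,"gripper": 0.36},
    {"tx": 0.01,"ty": 0.24,"tz": 0,"ax": 0,"ay": 0,"az": -0.64,"gripper": 0.36},
    {"tx": 0.01,"ty": 0.3,"tz": 0,"ax": 0,"ay": 0,"az": -0.8,"gripper": 0.36},
    {"tx": 0.02,"ty": 0.36,"tz": 0,"ax": 0,"ay": 0,"az": -0.95,"gripper": 0.36},
    {"tx": 0.02,"ty": 0.36,"tz": 0,"ax": 0,"ay": 0,"az": -0.95,"gripper": 0.36},
    {"tx": 0.02,"ty": 0.36,"tz": 0,"ax": 0,"ay": 0,"az": -0.95,"gripper": 0.36},
  ],
)

```text
time: 21.2
tcp_pos: [0.5324, 0.0075, 0.0653]
tool_rot: [3.141, -0.0, -0.86]
contact_force: [-2.3, -4.9, -0.9]
grip_width: 0.36
gripper_force: 2.4
```

```bash
python3 -c "
from h import *
st()"
```

```text
wrench~0.565 R 0.1447 side -0.0002 Fu 2.2 Fv 4.9 w 0.36
```

Request:
move_arm(
  moves=[
    {"tx": 0,"ty": 0.07,"tz": 0,"ax": 0,"ay": 0,"az": -0.19,"gripper": 0.36},
    {"tx": 0,"ty": 0.14,"tz": 0,"ax": 0,"ay": 0,"az": -0.38,"gripper": 0.36},
    {"tx": 0,"ty": 0.21,"tz": 0,"ax": 0,"ay": 0,"az": -0.57,"gripper": 0.36},
    {"tx": 0.01,"ty": 0.28,"tz": 0,"ax": 0,"ay": 0,"az": -0.76,"gripper": 0.36},
    {"tx": 0.01,"ty": 0.33,"tz": 0,"ax": 0,"ay": 0,"az": -0.9,"gripper": 0.36},
    {"tx": 0.02,"ty": 0.36,"tz": 0,"ax": 0,"ay": 0,"az": -0.95,"gripper": 0.36},
    {"tx": 0.02,"ty": 0.36,"tz": 0,"ax": 0,"ay": 0,"az": -0.95,"gripper": 0.36},
    {"tx": 0.02,"ty": 0.36,"tz": 0,"ax": 0,"ay": 0,"az": -0.95,"gripper": 0.36},
  ],
)

```text
time: 22.0
tcp_pos: [0.522, -0.0021, 0.0654]
tool_rot: [3.142, -0.0, -0.76]
contact_force: [-1.7, -1.8, 0.9]
grip_width: 0.359
gripper_force: 0.6
```

```bash
python3 -c "
from h import *
st()"
```

```text
wrench~0.465 R 0.1449 side 0.0001 Fu -0.1 Fv 2.5 w 0.36
```

Request:
move_arm(
  moves=[
    {"tx": 0,"ty": 0.06,"tz": 0,"ax": 0,"ay": 0,"az": -0.16,"gripper": 0.36},
    {"tx": 0,"ty": 0.12,"tz": 0,"ax": 0,"ay": 0,"az": -0.32,"gripper": 0.36},
    {"tx": 0,"ty": 0.18,"tz": 0,"ax": 0,"ay": 0,"az": -0.48,"gripper": 0.36},
    {"tx": 0,"ty": 0.22,"tz": 0,"ax": 0,"ay": 0,"az": -0.57,"gripper": 0.6},
    {"tx": 0,"ty": 0.22,"tz": 0,"ax": 0,"ay": 0,"az": -0.57,"gripper": 0.6},
    {"tx": 0,"ty": 0.22,"tz": 0,"ax": 0,"ay": 0,"az": -0.57,"gripper": 0.6},
    {"tx": 0,"ty": 0.22,"tz": 0,"ax": 0,"ay": 0,"az": -0.57,"gripper": 0.6},
    {"tx": 0,"ty": 0.22,"tz": 0,"ax": 0,"ay": 0,"az": -0.57,"gripper": 0.6},
  ],
)

```text
time: 22.8
tcp_pos: [0.516, -0.0084, 0.0653]
tool_rot: [-3.142, -0.0, -0.7]
contact_force: [0.8, -0.8, -0.5]
grip_width: 0.6
gripper_force: 0.0
```

```bash
python3 - <<'E'
from h import *
st()
# handle in wrist view: edges of the bright handle across rows near the grip's root
c=r.calibration('wrist');a=cv2.cvtColor(r.camera('wrist'),cv2.COLOR_RGB2GRAY)
for row in (90,110,130,150,170):
    x=np.where(a[row]>120)[0];print(row,[ (s[0],s[-1]) for s in np.split(x,np.where(np.diff(x)>2)[0]+1) if len(s)>6], proj(c,(*(AX),.09)))
E
```

```text
wrench~0.405 R 0.1452 side 0.0000 Fu 1.1 Fv 0.1 w 0.60
90 [(np.int64(144), np.int64(271)), (np.int64(321), np.int64(371)), (np.int64(502), np.int64(511))] [ 253.29329433 -120.89113773]
110 [(np.int64(171), np.int64(220)), (np.int64(230), np.int64(267)), (np.int64(319), np.int64(325)), (np.int64(497), np.int64(511))] [ 253.29329433 -120.89113773]
130 [(np.int64(172), np.int64(179)), (np.int64(205), np.int64(221)), (np.int64(230), np.int64(272))] [ 253.29329433 -120.89113773]
150 [(np.int64(182), np.int64(222)), (np.int64(230), np.int64(266))] [ 253.29329433 -120.89113773]
170 [(np.int64(231), np.int64(265))] [ 253.29329433 -120.89113773]
```

The handle rests near 0.42 rad, well short of the stop, so it was the seat. I'll lift clear.

Request:
move_arm(
  moves=[
    {"tx": 0,"ty": 0,"tz": -0.3,"ax": 0,"ay": 0,"az": 0,"gripper": 0.6},
    {"tx": 0,"ty": 0,"tz": -0.8,"ax": 0,"ay": 0,"az": 0,"gripper": 0.6},
    {"tx": 0,"ty": 0,"tz": -1.4,"ax": 0,"ay": 0,"az": 0,"gripper": 0.6},
    {"tx": 0,"ty": 0,"tz": -2,"ax": 0,"ay": 0,"az": 0,"gripper": 0.6},
    {"tx": 0,"ty": 0,"tz": -2.6,"ax": 0,"ay": 0,"az": 0,"gripper": 0.6},
    {"tx": 0,"ty": 0,"tz": -3,"ax": 0,"ay": 0,"az": 0,"gripper": 0.6},
    {"tx": 0,"ty": 0,"tz": -3,"ax": 0,"ay": 0,"az": 0,"gripper": 0.6},
    {"tx": 0,"ty": 0,"tz": -3,"ax": 0,"ay": 0,"az": 0,"gripper": 0.6},
  ],
)

```text
time: 23.65
tcp_pos: [0.516, -0.0085, 0.1856]
tool_rot: [-3.141, -0.001, -0.7]
contact_force: [0.2, -0.2, -0.5]
grip_width: 0.595
gripper_force: 0.0
```

```bash
python3 -c "
from h import *
st();print(r.finish_job())"
```

```text
wrench~0.405 R 0.1452 side -0.0000 Fu 0.3 Fv 0.1 w 0.60
the job is handed in; nothing more can be done
None
```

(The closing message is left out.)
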